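# Unclamp the crimping applicator for a change-over

### The job

Unclamp the crimping applicator for its change-over. With a fingertip rolled across its knurled rim, back the clamp nut off two full turns counter-clockwise (no further, so that it stays well on its stud), then push the strap by its pin all the way back from the applicator with the fingertip. Pinch and lift nothing, and leave the applicator and the other things lying where they are.

Things in the scene. Friction and masses are not known exactly. Their poses are not given: they have to be found in the camera images.
- fixture: black steel plate fixed to the bench, 240 (x) x 370 (y) x 20 mm. Origin on the bench surface under the stud's axis; z up, +y towards the applicator, -y the way the strap is pushed back. It reaches from y -170 to +200. A guide block on it carries the strap between cheeks (outer faces x = +-27.5 mm, tops 40 mm above the bench). The fixed stud is 12 mm thick, its top 86 mm above the bench.
- nut (a joint): turn of the knurled nut, rad: 0 tight (at the start), grows as it is loosened counter-clockwise seen from above, 6.283 a turn, stop at 4 turns. Right-hand thread, climbs 3 mm a turn. Finger-tight: 0.03 N m turns it (1.3 N along the rim); it stays where left. A white stripe on its top and rim meets a white line on the plate's -x side when tight and after each full turn.
- nut_thread: the steel knurled clamp nut, 48 mm in diameter over the straight knurls, 22 mm high. Origin on its vertical axis at the underside of its rim, 46.5 mm above the bench when tight; it rises with the nut and does not turn. A shoulder below (28 mm wide, 4 mm deep) sits in a seat milled across the strap, so the strap cannot slide until the nut is well over one turn loose.
- strap: aluminium clamp strap 40 wide, 135 long, 14 mm thick, along the plate's y, underside 32 mm and top 46 mm above the bench; its nose lies 14 mm over the applicator's base. Origin on its underside, at the stud's axis at the start, axes as the plate; it reaches from y -88 to +47 mm. Its slot lets it slide about 30 mm to the plate's -y once the nut's shoulder is clear; that takes about 1 N.
- pin (a point): upright steel pin standing on the strap, 72 mm to the -y side of the strap's origin: 10 mm in diameter, from 46 to 80 mm above the bench; this point is on its axis 63 mm above the bench. Between nut rim and pin there is 43 mm of free space along y at the start.
- applicator: brown and steel crimping applicator, 3 kg, standing loose on the plate on the +y side of the nut; base 112 x 134 x 12 mm, 156 mm tall. Origin under the middle of its base, 100 mm from the stud; its body above the base begins 90 mm from the stud's axis. Must not be moved.
- screwdriver: yellow screwdriver 150 mm long lying along y on the plate, about 85 mm to the +x side of the strap. Leave alone.
- spare_anvil: small steel block 26 x 34 x 28 mm standing on the plate about 88 mm to the -x side of the strap. Leave alone.
- blue_box: blue cardboard box of connector housings, 135 x 100 x 50 mm, left of the plate. Leave alone.
- red_box: red cardboard box of connector housings, 135 x 100 x 50 mm, left of the plate. Leave alone.
- spool: white spool of blue wire, 90 mm across, 60 mm high, standing right of the plate. Leave alone.
- micrometer: crimp micrometer about 130 x 45 x 17 mm lying right of the plate. Leave alone.
- brush: brush 140 mm long lying left of the plate. Leave alone.
Mind the look-alikes: they are no part of the job. There is more than one size of the strap; the one meant has the size given above.

How it is judged:
By the outcome, as a careful person would: the job done as asked, in the order asked, and still so for the second after the job is handed in, with the robot touching nothing.
It also fails if it takes over 61 s, if anything falls off the work surface, if the arm or the gripper's body presses on something with over 40 N, if the wrist force passes 120 N, or if a joint passes its speed limit or range.

### The arm

A 7-joint arm with a two-finger parallel gripper is mounted at the origin on the work surface. World frame = base frame: x ahead of the robot, y to its left, z up, the work surface at z = 0. Lengths are in m, angles in rad, forces in N, time in s.
With the tool pointing down it reaches from about 0.4 to 0.85 m from the base axis. Payload 4.5 kg.
Tool frame: the origin (TCP) lies midway between the tips of the shut fingers; the grasp point (between the pads) lies 19 mm behind it; x points along the fingers, y is the direction in which the jaws open and shut, and the axes are right-handed (so a half turn about x gives the same grasp; the last joint's range is limited). The gripper opens to 88 mm and grips with 3 to 60 N. Pads are 18 mm wide; open, the fingers measure 123 mm over their backs; the gripper's body (75 mm by 187 mm) begins 45 mm behind the grasp point.
Start: joints at [1.268, 0.689, -0.195, 1.565, 0.157, 0.902, -0.215], TCP at [0.207, -0.59, 0.218] pointing down, gripper open.
Joint ranges: [-3.01, 3.01], [-0.46, 2.08], [-1.47, 1.51], [0.13, 2.56], [-1, 4.14], [0.04, 2.09], [-2.66, 2.66]. Speed limits (rad/s): [2.57, 2.57, 3.14, 3.14, 3.14, 3.14, 3.14].

### API

Orientations are given as a unit quaternion [x, y, z, w].
In Python, from station import telemetry, optics, bot, nets gives the robot as it stands.
- The arm moves only by the tool drive_tool, never from a script. Its arguments are lists of equal length, an entry for each row: "dp": the shift along the world's x, y, z in mm, a list of three; "spin": the turn about the world's z in rad; "gripper": the opening in per cent of the stroke, from 0 (shut) to 100 (fully open). A call has 1 to 8 rows; each row is the pose to reach, as a shift and turn from the pose commanded when the call began; what a row does not reach only later rows make up. A row lasts 1/10 s, in which the tool goes at most 50 mm and 8.59 degrees, less where a joint would pass 70% of its speed; a pose out of reach is approached as far as the arm can. A call with a gripper value outside its range is refused whole. The fingers move at their own pace and stop on an object; "force" is the grip in N (left out, the last holds). Time passes only in rows, so rows that repeat a pose let the fingers close. It gives the time, the measured TCP pose, the force and the opening at its end, in the units of the state.
- telemetry.get_obs(): the state, without advancing time (a new reading comes with each control period).
- optics.snapshot(name): name is "side" or "top"; returns a dict with "img" (384x512x3 uint8, blue, green, red), "fx", "fy", "cx", "cy" (pixels), "position" and "attitude" of the camera in the world. Camera axes: x right, y up, looking along -z (the intrinsics and any distortion apply to the point x, -y, -z); pixel columns grow to the right and rows downward; lengths in m; the calibration is good to about 2 mm. A picture is of the moment at which its call begins. There is no depth.
- bot.hand_in(): hands the job in, once; it reports no verdict.
Trained networks look in a picture, given as the dict that the camera call returned (one of the last four; its "shot" number tells which), for a name from the list of things; names that differ only in an ending like _2 or _b are one class to them, and where a whole thing is asked for, a point or a joint stands for the part that bears it (a point fixed in the world has none). Each returns a list of dicts, best first, with "p" (0 to 1); they miss things now and then, are a little off and sometimes report something else, mostly with a low value. They report only what shows in the picture. A call takes as long as a camera call. They do not tell look-alikes from the thing itself.
- nets.regions_of(picture, target): "mask" (384x512 bool, what is visible of it) and "box" ([left, top, width, height] in pixels, round what is visible of it).
The state is a dict: "t": time; "joint_pos": joint angles; "joint_velocities": joint speeds; "effort": joint torques, N m; "ee_pos": TCP position; "tool_rot": TCP orientation; "wrist_force": force on the tool from outside, world axes, zero at the start; "moment": the same for the moment, N m; "opening": finger opening in m.
Only numpy, scipy, OpenCV 4.12 (cv2) and the standard library are available. Lean on these libraries where they do the work, as an engineer would, in place of code of your own. Each camera call takes 0.05 s, during which the arm holds its last target.

## Working session

There is one attempt and no reset: what is moved stays moved. The work goes in short steps, Python scripts to look and compute and a tool call to move; the robot and the scene stay as the last step left them, time stands still between calls to the robot, and variables do not carry over. Pictures are saved under pics/ and viewed, and the job is handed in when it is done.

Besides the shell and the picture viewer there is one more tool, called after "Call:" as name(argument=value, ...) on one line, values as JSON. drive_tool: Moves the arm, as the interface text tells. Its arguments: {"type":"object","properties":{"dp":{"type":"array"},"spin":{"type":"array"},"gripper":{"type":"array"},"force":{"type":"number"}},"required":["dp","spin","gripper"]}

```bash
ls; mkdir -p pics; python3 - <<'E'
from station import telemetry, optics, bot, nets
import cv2
o=telemetry.get_obs()
for k,v in o.items(): print(k,v)
for n in("top","side"):
    s=optics.snapshot(n); cv2.imwrite(f"pics/{n}0.png",s["img"])
    print(n,{k:v for k,v in s.items() if k!="img"})
    for t in ("fixture","nut_thread","strap","pin","applicator"):
        for r in nets.regions_of(s,t): print(t,round(r["p"],2),r["box"])
E
```

```text
pics
t 0.0
joint_pos [ 1.26781576  0.69001154 -0.19449344  1.56632654  0.15731817  0.90245563
 -0.21507931]
joint_velocities [ 0.00075438 -0.00014802  0.00168985  0.00104783 -0.0011306  -0.00042273
  0.00156687]
effort [ 2.31575259e-04 -5.27556431e+01 -1.26692601e+00 -1.53429347e+01
 -5.25969348e-02  6.56967197e-03  1.68183215e-04]
ee_pos [ 0.20625489 -0.58929752  0.21739699]
tool_rot [-0.69694054 -0.11916187  0.69725791 -0.11792259]
wrist_force [-0.74828028 -0.36348101  0.40440069]
moment [-0.00954614 -0.00482598 -0.00290216]
opening 0.08806063648438911
top {'fx': 454.6432652887426, 'fy': 454.6432652887426, 'cx': 257.04450483599464, 'cy': 188.17501783851878, 'position': array([ 0.17517976, -0.02369497,  1.41485548]), 'attitude': array([-0.08128742,  0.08274025,  0.70296723, -0.70170042]), 'shot': 1}
fixture 0.88 [183.2, 133.7, 127.8, 94.9]
nut_thread 0.56 [240.6, 170.2, 17.8, 11.8]
strap 0.63 [329.8, 247.7, 65.4, 31.3]
strap 0.55 [235.9, 167.3, 42.1, 24.8]
strap 0.46 [334.3, 174.1, 21.7, 20.8]
pin 0.75 [331.6, 250.9, 64.3, 30.0]
pin 0.46 [335.8, 170.8, 24.3, 28.1]
applicator 0.7 [193.0, 140.8, 56.0, 57.9]
side {'fx': 481.8680577040409, 'fy': 481.8680577040409, 'cx': 256.74756314962747, 'cy': 189.67931057249706, 'position': array([0.36218956, 0.83675883, 1.04865465]), 'attitude': array([-0.01800117,  0.35813462,  0.93130837, -0.06387698]), 'shot': 2}
fixture 0.88 [157.2, 155.8, 134.9, 128.9]
nut_thread 0.54 [220.3, 191.1, 19.3, 12.5]
strap 0.75 [237.7, 126.2, 22.4, 21.1]
strap 0.68 [313.5, 116.5, 32.9, 46.4]
strap 0.66 [228.2, 174.3, 21.5, 35.4]
pin 0.9 [313.0, 116.4, 32.8, 43.5]
pin 0.78 [237.9, 128.2, 21.0, 20.4]
pin 0.68 [232.2, 176.5, 16.4, 31.6]
pin 0.63 [257.0, 198.9, 14.3, 16.1]
pin 0.53 [225.4, 89.0, 26.7, 34.9]
pin 0.44 [272.3, 105.2, 36.3, 12.6]
applicator 0.93 [183.0, 198.7, 63.0, 57.7]
```

```bash
python3 - <<'E'
import cv2
for n,(a,b,c,d) in (("top",(170,120,240,180)),("side",(140,80,240,180))):
    i=cv2.imread(f"pics/{n}0.png"); cv2.imwrite(f"pics/{n}0c.png",cv2.resize(i[b:b+d,a:a+c],(800,600),interpolation=cv2.INTER_CUBIC))
E
```

```text
(no output)
```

View pics/top0.png

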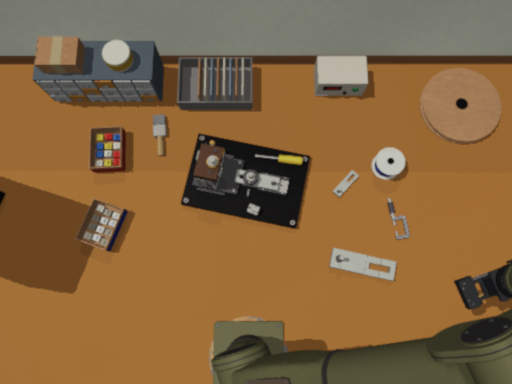

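View pics/side0.png

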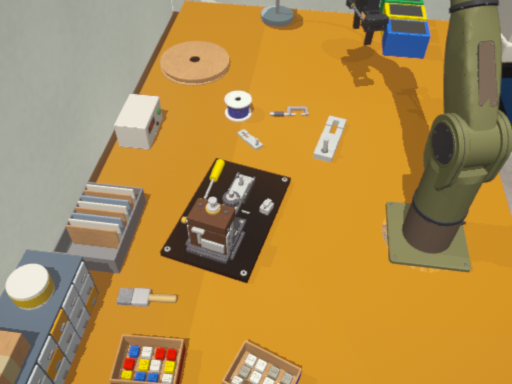

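View pics/top0c.png

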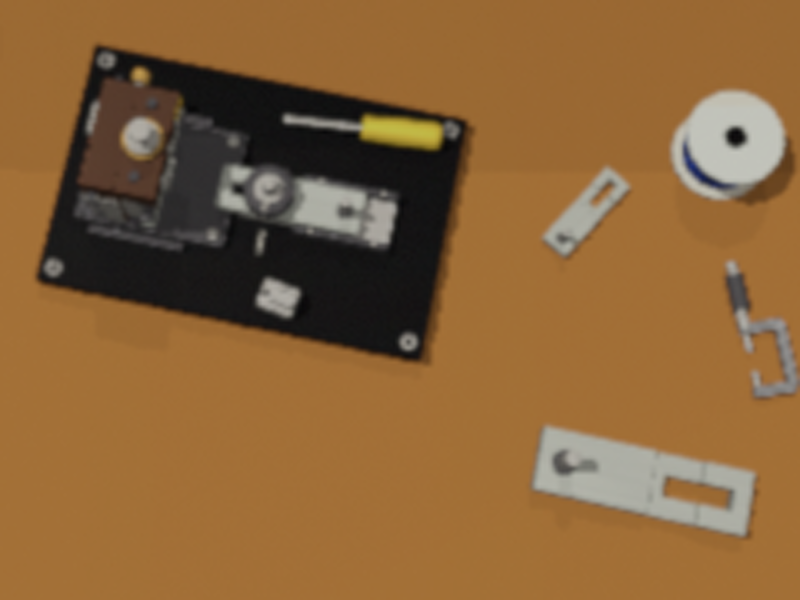

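View pics/side0c.png

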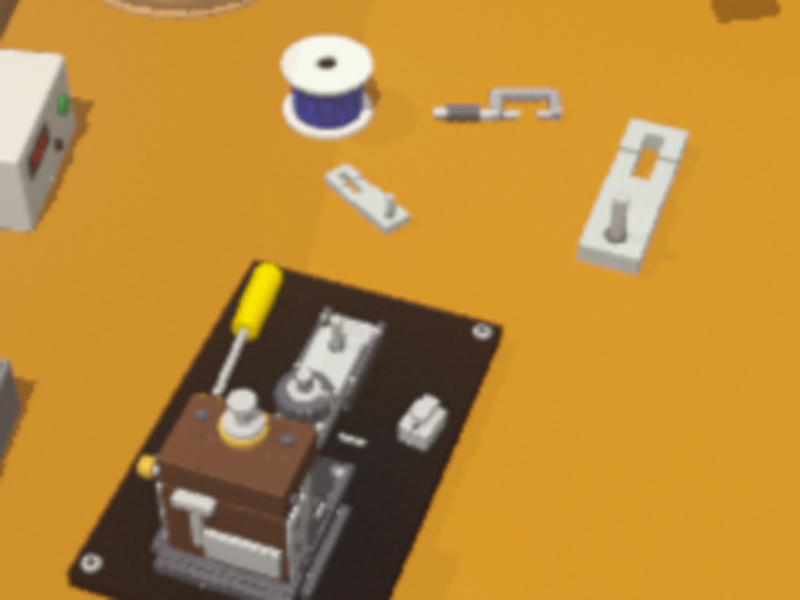

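```bash
cat > h.py <<'E'
import numpy as np, cv2
from scipy.spatial.transform import Rotation as R
from scipy.optimize import least_squares
def proj(s,P):
    P=np.atleast_2d(P); c=R.from_quat(s["attitude"]).inv().apply(P-s["position"])
    return np.c_[s["cx"]+s["fx"]*c[:,0]/-c[:,2], s["cy"]+s["fy"]*(-c[:,1])/-c[:,2]]
def back(s,uv,z):
    d=R.from_quat(s["attitude"]).apply([(uv[0]-s["cx"])/s["fx"],-(uv[1]-s["cy"])/s["fy"],-1])
    return s["position"]+d*(z-s["position"][2])/d[2]
def plate(p,L):
    x,y,a=p; L=np.atleast_2d(L); c,s=np.cos(a),np.sin(a)
    return np.c_[x+c*L[:,0]-s*L[:,1], y+s*L[:,0]+c*L[:,1], L[:,2]]
E
python3 - <<'E'
from h import *
from station import optics
import pickle
S={n:optics.snapshot(n) for n in("top","side")}
pickle.dump(S,open("S0.pkl","wb"))
C={}
for n,man in (("top",[(97,45),(468,122),(428,362),(38,282)]),("side",[(255,262),(502,325),(None,None),(70,575)])):
    g=cv2.cvtColor(S[n]["img"],cv2.COLOR_BGR2GRAY)
    o=(170,120) if n=="top" else (140,80)
    pts=[(o[0]+m[0]/3.3333,o[1]+m[1]/3.3333) for m in man if m[0]]
    if n=="side": pts.append((243,277))
    pp=np.array(pts,np.float32).reshape(-1,1,2)
    q=cv2.cornerSubPix(g,pp.copy(),(4,4),(-1,-1),(3,40,.01)).reshape(-1,2)
    print(n,np.round(pts,1).tolist(),np.round(q,1).tolist())
    C[n]=np.array(q)
    print([np.round(back(S[n],u,.02),3) for u in C[n]])
# corners local: order top: TL,TR,BR,BL ; 
loc=np.array([[120,200,20],[120,-170,20],[-120,-170,20],[-120,200,20]])/1000.
ls=np.array([[120,-170,20],[-120,-170,20],[120,200,20],[-120,200,20]])/1000.
def f(p,b=False):
    r=[(proj(S["top"],plate(p,loc))-C["top"]).ravel(),(proj(S["side"],plate(p,ls))-C["side"]).ravel()]
    return np.concatenate(r)
for nm,sel in(("both",slice(0,16)),("top",slice(0,8)),("side",slice(8,16))):
  for a0 in(0,1.57,3.1,-1.57):
    r=least_squares(lambda p:f(p)[sel],[0.25,0,a0])
    if r.cost<100: print(nm,r.x,r.cost,np.round(r.fun,1))
E
```

```text
top [[199.1, 133.5], [310.4, 156.6], [298.4, 228.6], [181.4, 204.6]] [[199.0, 133.5], [308.70001220703125, 156.10000610351562], [298.3999938964844, 228.60000610351562], [180.60000610351562, 201.6999969482422]]
[array([0.688, 0.161, 0.02 ]), array([ 0.611, -0.193,  0.02 ]), array([ 0.377, -0.154,  0.02 ]), array([0.462, 0.212, 0.02 ])]
side [[216.5, 158.6], [290.6, 177.5], [161.0, 252.5], [243.0, 277.0]] [[217.8000030517578, 158.0], [289.6000061035156, 177.3000030517578], [159.89999389648438, 254.3000030517578], [243.0, 277.0]]
[array([ 0.607, -0.196,  0.02 ]), array([ 0.383, -0.146,  0.02 ]), array([0.688, 0.172, 0.02 ]), array([0.467, 0.209, 0.02 ])]
both [ 0.53292462 -0.00700552 -0.21710666] 23.68984650445462 [-0.4 -1.5  1.9 -0.8 -2.4 -0.7 -0.6  1.1 -2.  -1.   1.3 -0.1 -1.1 -3.3
  3.1  2.3]
both [ 0.53292462 -0.00700552 -0.21710667] 23.68984650445386 [-0.4 -1.5  1.9 -0.8 -2.4 -0.7 -0.6  1.1 -2.  -1.   1.3 -0.1 -1.1 -3.3
  3.1  2.3]
both [ 0.53292462 -0.00700552  6.06607864] 23.689846504454046 [-0.4 -1.5  1.9 -0.8 -2.4 -0.7 -0.6  1.1 -2.  -1.   1.3 -0.1 -1.1 -3.3
  3.1  2.3]
both [ 
[... 273 characters left out ...]
1328657] 6.158542692616824 [-0.2 -0.9  2.2 -0.6 -1.7 -0.4 -0.1  1.8]
top [ 0.53152914 -0.00826492  6.06989873] 6.158542692616966 [-0.2 -0.9  2.2 -0.6 -1.7 -0.4 -0.1  1.8]
top [ 0.53152913 -0.00826492 -0.21328658] 6.158542692617221 [-0.2 -0.9  2.2 -0.6 -1.7 -0.4 -0.1  1.8]
side [ 0.53372917 -0.00570485 -0.21977872] 16.058215719432077 [-2.1 -0.7  1.1  0.3 -1.7 -3.1  2.4  2.7]
side [ 0.53372917 -0.00570485 -0.21977875] 16.058215719424116 [-2.1 -0.7  1.1  0.3 -1.7 -3.1  2.4  2.7]
side [ 5.33729164e-01 -5.70484576e-03  6.06340652e+00] 16.058215719435758 [-2.1 -0.7  1.1  0.3 -1.7 -3.1  2.4  2.7]
side [ 0.53372916 -0.00570485 -0.21977877] 16.058215719429402 [-2.1 -0.7  1.1  0.3 -1.7 -3.1  2.4  2.7]
```

```bash
cat > fit.py <<'E'
from h import *
import pickle
S=pickle.load(open("S0.pkl","rb"))
from scipy.ndimage import map_coordinates
B=np.array([[x,y,z] for x in(-.12,.12) for y in(-.17,.2) for z in(0,.02)])
def hull(s,p): return cv2.convexHull(proj(s,plate(p,B)).astype(np.float32)).reshape(-1,2)
def edges(s,p):
    h=hull(s,p); rch=s["img"][:,:,2].astype(float); c=h.mean(0); out=[]
    for a,b in zip(h,np.roll(h,-1,0)):
        L=np.hypot(*(b-a)); 
        if L<15: continue
        d=(b-a)/L; n=np.array([d[1],-d[0]]); n*=np.sign(n@(a-c))
        for t in np.arange(.06,.95,.02):
            q=a+t*(b-a); k=np.arange(-6,6.01,.25)
            v=map_coordinates(rch,[q[1]+k*n[1],q[0]+k*n[0]],order=1)
            g=np.diff(v); i=g.argmax()
            if g[i]>6:
                w=np.clip(g[max(0,i-5):i+6],0,None); kk=(k[:-1]+.125)[max(0,i-5):i+6]
                out.append(q+n*(w@kk)/w.sum())
    return np.array(out)
def sd(s,p,E):
    h=hull(s,p).reshape(-1,1,2); return np.array([cv2.pointPolygonTest(h,(float(e[0]),float(e[1])),True) for e in E])
def fit(names,p=(.5325,-.007,-.2145)):
    for _ in range(6):
        Es=[(S[n],edges(S[n],p)) for n in names]
        r=least_squares(lambda q:np.concatenate([sd(s,q,E) for s,E in Es]),p,loss="soft_l1",f_scale=.5,diff_step=1e-4); p=r.x
    print(names,np.round(p,4),"med|res|",np.median(abs(r.fun)),len(r.fun)); return p
if __name__=="__main__":
    pb=fit(["top","side"]);pt=fit(["top"]);ps=fit(["side"])
    for n,p in(("top",pt),("side",ps),("top",pb),("side",pb)):
        im=cv2.resize(S[n]["img"],None,fx=4,fy=4,interpolation=cv2.INTER_CUBIC)
        def dr(L,col,r=4):
            for u in proj(S[n],plate(p,L)): cv2.circle(im,tuple(int(round(v*4+1.5)) for v in u),r,col,1)
        cv2.polylines(im,[np.round(hull(S[n],p)*4+1.5).astype(int)],True,(0,255,0),1)
        an=np.linspace(0,6.28,40)
        dr([[.024*np.cos(a),.024*np.sin(a),.0685] for a in an],(255,0,255),1)
        dr([[0,0,.086]],(0,0,255)); dr([[0,-.072,.08]],(0,255,255)); 
        dr([[x,y,.046] for x in(-.02,.02) for y in(-.088,.047)],(255,255,0))
        c=proj(S[n],plate(p,[[0,0,.04]]))[0]*4
        x,y=int(c[0]),int(c[1]); cv2.imwrite(f"pics/fit_{n}_{'b' if p is pb else 'o'}.png",im[y-250:y+250,x-330:x+330])
E
python3 fit.py
```

```text
['top', 'side'] [ 0.5326 -0.007  -0.2112] med|res| 0.4897625209797899 357
['top'] [ 0.5322 -0.0063 -0.2114] med|res| 0.4852929172905358 180
['side'] [ 0.5328 -0.0079 -0.211 ] med|res| 0.41686677800676886 177
```

View pics/fit_top_b.png

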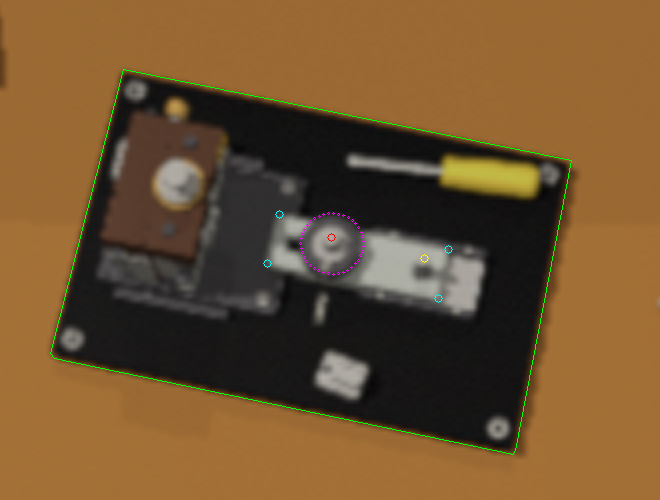

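View pics/fit_side_b.png

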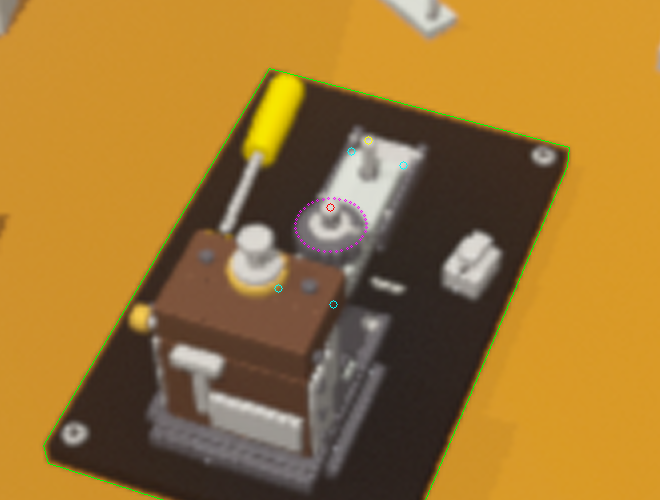

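```bash
cat >> h.py <<'E'
P=(.5326,-.007,-.2112)
def st():
    from station import telemetry
    o=telemetry.get_obs(); M=R.from_quat(o["tool_rot"]).as_matrix()
    c,s=np.cos(P[2]),np.sin(P[2]); d=o["ee_pos"][:2]-np.array(P[:2])
    loc=np.array([c*d[0]+s*d[1],-s*d[0]+c*d[1]])*1000
    f=o["wrist_force"]; fl=[c*f[0]+s*f[1],-s*f[0]+c*f[1],f[2]]
    ty=M[:,1]; ang=(np.arctan2(ty[1],ty[0])-P[2]+np.pi/2)%np.pi-np.pi/2
    print("t",round(o["t"],2),"loc mm",loc.round(1),"z",round(o["ee_pos"][2]*1000,1),"jaw angle off",round(ang,3),"F loc",np.round(fl,1),"open",round(o["opening"]*1000,1),"toolx z",M[:,0].round(3),"q",o["joint_pos"].round(2))
    return o
def world(l,z=None):
    return plate(P,[[l[0]/1000,l[1]/1000,0]])[0][:2]*1000
E
python3 - <<'E'
from h import *
o=st(); print("tgt", world((-17,-42)), "d", world((-17,-42))-o["ee_pos"][:2]*1000)
print("ex",np.cos(P[2]),np.sin(P[2]))
E
```

```text
t 0.7 loc mm [-196.6 -638.3] z 218.3 jaw angle off -1.023 F loc [-0.8  0.5  0.5] open 88.3 toolx z [ 0. -0. -1.] q [ 1.27  0.69 -0.19  1.57  0.16  0.9  -0.22]
tgt [507.17313677 -44.50299489] d [300.60718848 545.41373622]
ex 0.9777800587221953 -0.2096333865709858
```

Call:
drive_tool(dp=[[20, 36, 0], [40, 72, 0], [60, 109, 0], [80, 145, 0], [100, 182, 0], [120, 218, 0], [140, 254, 0], [160, 290, 0]], spin=[0.12, 0.25, 0.38, 0.5, 0.63, 0.76, 0.9, 1.02], gripper=[0, 0, 0, 0, 0, 0, 0, 0], force=20)

```text
t: 1.5
ee_pos: [0.3673, -0.2986, 0.2185]
tool_rot: [0.549, 0.445, -0.549, 0.445]
wrist_force: [1.7, -0.6, -0.5]
opening: 0.0261
```

Call:
drive_tool(dp=[[20, 36, 0], [40, 72, 0], [60, 109, 0], [80, 145, -10], [100, 182, -25], [120, 215, -40], [140, 245, -50], [140, 245, -50]], spin=[0, 0, 0, 0, 0, 0, 0, 0], gripper=[0, 0, 0, 0, 0, 0, 0, 0])

```text
t: 2.3
ee_pos: [0.5093, -0.0486, 0.1676]
tool_rot: [0.55, 0.447, -0.547, 0.445]
wrist_force: [-0.5, 0.8, 0.6]
opening: 0.0002
```

```bash
python3 - <<'E'
from h import *
o=st(); print("d", world((-17,-42))-o["ee_pos"][:2]*1000)
from station import optics
for n in("top","side"):
    s=optics.snapshot(n); c=proj(s,o["ee_pos"])[0].astype(int); print(n,c)
    i=s["img"]; x,y=c; x0,y0=max(0,x-100),max(0,y-80)
    cv2.imwrite(f"pics/{n}1.png",cv2.resize(i[y0:y0+150,x0:x0+200],(800,600),interpolation=cv2.INTER_CUBIC))
E
```

```text
t 2.3 loc mm [-14.  -45.6] z 167.6 jaw angle off 0.006 F loc [-0.7  0.6  0.6] open 0.2 toolx z [ 0.002  0.004 -1.   ] q [ 0.25  0.64 -0.39  1.95  0.39  0.62 -0.6 ]
d [-2.15543258  4.11435129]
top [264 174]
side [241 160]
```

View pics/side1.png

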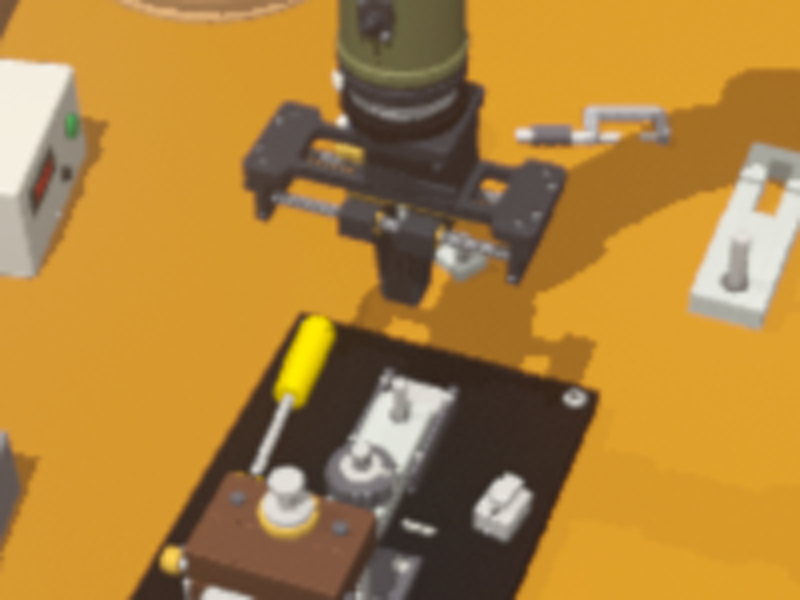

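View pics/top1.png

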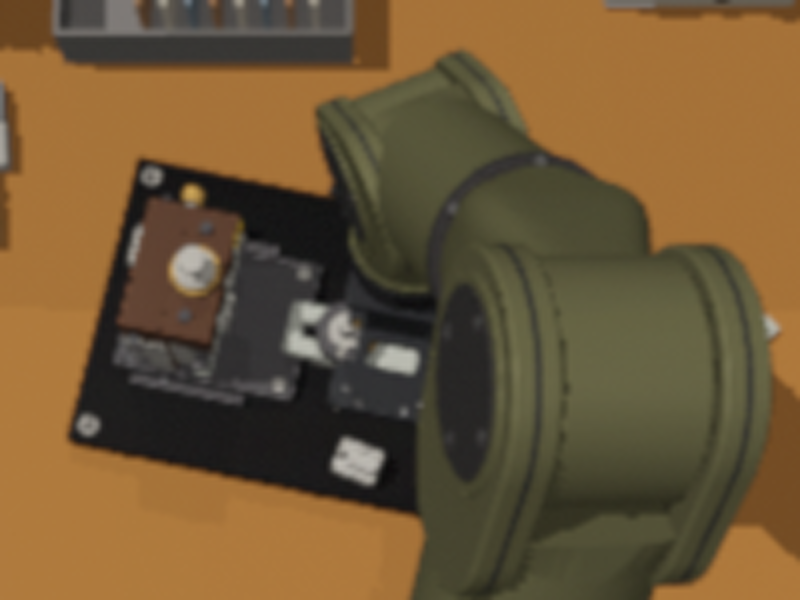

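Call:
drive_tool(dp=[[0, 0, -40], [0, 0, -80], [0, 0, -105], [0, 0, -114], [0, 0, -114]], spin=[-0.006, -0.006, -0.006, -0.006, -0.006], gripper=[0, 0, 0, 0, 0])

```text
t: 2.9
ee_pos: [0.5057, -0.0562, 0.0538]
tool_rot: [-0.552, -0.442, 0.553, -0.441]
wrist_force: [0.3, -0.2, -0.3]
opening: 0.0004
```

```bash
cat > look.py <<'E'
import sys
from h import *
from station import optics
tag=sys.argv[1]; o=st(); out=[]
for n in("top","side"):
    s=optics.snapshot(n); c=proj(s,plate(P,[[0,0,.068]]))[0].astype(int); x,y=c
    out.append(cv2.resize(s["img"][y-30:y+30,x-40:x+40],None,fx=5,fy=5,interpolation=cv2.INTER_CUBIC))
    cv2.imwrite(f"pics/{tag}_{n}_raw.png",s["img"])
cv2.imwrite(f"pics/{tag}.png",np.hstack(out))
E
python3 look.py c1
```

```text
t 2.9 loc mm [-16.  -53.7] z 53.8 jaw angle off -0.01 F loc [ 0.3 -0.2 -0.3] open 0.4 toolx z [-0.002 -0.001 -1.   ] q [ 0.16  0.82 -0.23  2.03  0.52  0.34 -0.72]
```

View pics/c1.png

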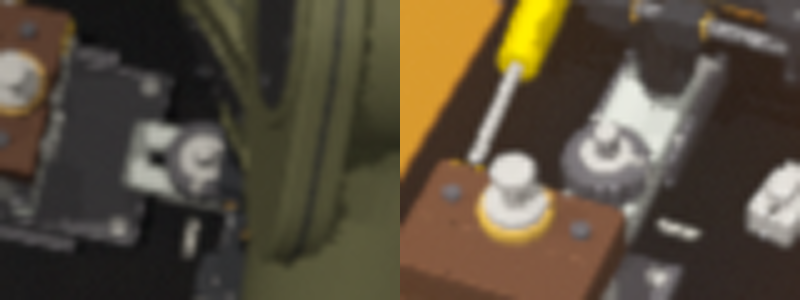

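Call:
drive_tool(dp=[[2, 8, 0], [5, 16, 0], [5, 17, 0], [5, 17, 0]], spin=[0.005, 0.005, 0.005, 0.005], gripper=[0, 0, 0, 0])

```text
t: 3.4
ee_pos: [0.512, -0.0371, 0.0547]
tool_rot: [0.551, 0.444, -0.55, 0.444]
wrist_force: [0.3, -0.6, 0.5]
opening: 0.0006
```

```bash
python3 look.py c2
```

```text
t 3.4 loc mm [-13.8 -33.7] z 54.7 jaw angle off -0.003 F loc [ 0.4 -0.5  0.5] open 0.6 toolx z [ 0.001  0.    -1.   ] q [ 0.12  0.82 -0.23  2.02  0.51  0.35 -0.74]
```

View pics/c2.png

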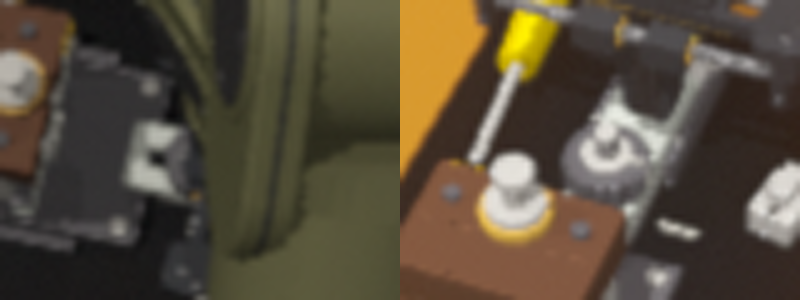

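Call:
drive_tool(dp=[[0.4, 2, 0], [0.8, 4, 0], [0.8, 4, 0]], spin=[0, 0, 0], gripper=[0, 0, 0])

```text
t: 3.8
ee_pos: [0.5124, -0.0335, 0.0542]
tool_rot: [0.551, 0.444, -0.551, 0.444]
wrist_force: [-0.2, 0.3, 1.2]
opening: 0.0005
```

```bash
python3 look.py c3
```

```text
t 3.8 loc mm [-14.2 -30.1] z 54.2 jaw angle off -0.003 F loc [-0.3  0.2  1.2] open 0.5 toolx z [ 0.  0. -1.] q [ 0.12  0.83 -0.23  2.02  0.51  0.35 -0.74]
```

Call:
drive_tool(dp=[[0.4, 2, 0], [0.8, 4, 0], [0.8, 4, 0]], spin=[0, 0, 0], gripper=[0, 0, 0])

```text
t: 4.2
ee_pos: [0.5133, -0.0294, 0.0543]
tool_rot: [0.551, 0.444, -0.55, 0.444]
wrist_force: [0.6, -0.2, 0.2]
opening: 0.0003
```

```bash
python3 look.py c4
```

```text
t 4.2 loc mm [-14.2 -25.9] z 54.3 jaw angle off -0.003 F loc [ 0.6 -0.1  0.2] open 0.3 toolx z [ 0.  0. -1.] q [ 0.11  0.83 -0.23  2.02  0.51  0.35 -0.75]
```

View pics/c4.png

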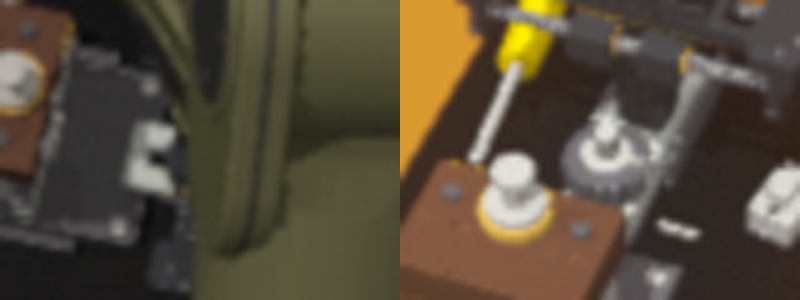

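Call:
drive_tool(dp=[[0.4, 2, 0], [0.4, 2, 0]], spin=[0, 0], gripper=[0, 0])

```text
t: 4.5
ee_pos: [0.5137, -0.0275, 0.0543]
tool_rot: [0.551, 0.444, -0.551, 0.444]
wrist_force: [0.8, 1.4, -0.3]
opening: 0.0004
```

```bash
python3 - <<'E'
from h import *
import pickle
o=st()
S=pickle.load(open("S0.pkl","rb"))
i=cv2.imread("pics/c4_side_raw.png"); s=S["side"]
im=cv2.resize(i,None,fx=8,fy=8,interpolation=cv2.INTER_CUBIC)
def dr(P3,col,r=5):
    for u in proj(s,P3): cv2.circle(im,tuple(int(round(v*8+3.5)) for v in u),r,col,2)
dr(plate(P,[[.024*np.cos(a),.024*np.sin(a),.0685] for a in np.linspace(0,6.28,40)]),(255,0,255),1)
dr(plate(P,[[0,0,.086]]),(0,0,255))
dr(plate(P,[[-.0142+dx,-.0259,.0543] for dx in(-.017,0,.017)]),(0,255,0))
c=(proj(s,plate(P,[[0,0,.068]]))[0]*8).astype(int)
cv2.imwrite("pics/c4z.png",im[c[1]-300:c[1]+200,c[0]-300:c[0]+350])
E
```

```text
t 4.5 loc mm [-14.2 -24. ] z 54.3 jaw angle off -0.003 F loc [ 0.5  1.5 -0.3] open 0.4 toolx z [ 0.  0. -1.] q [ 0.1   0.83 -0.23  2.02  0.51  0.35 -0.75]
```

View pics/c4z.png

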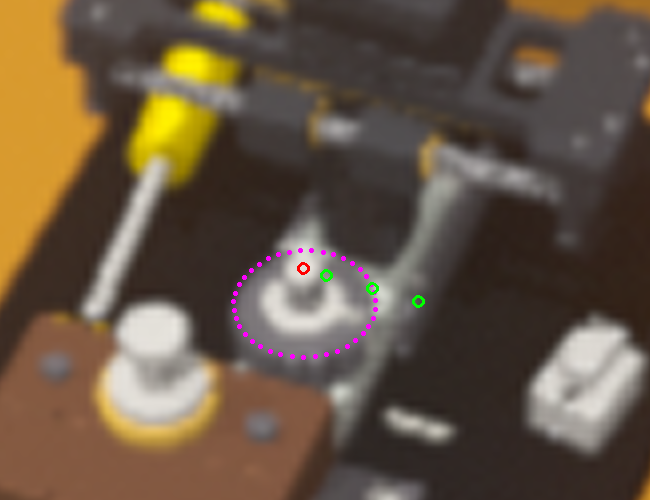

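Call:
drive_tool(dp=[[0.4, 2, 0], [0.4, 2, 0]], spin=[0, 0], gripper=[0, 0])

```text
t: 4.7
ee_pos: [0.5141, -0.0255, 0.0543]
tool_rot: [0.551, 0.444, -0.551, 0.444]
wrist_force: [0.0, 0.5, 0.2]
opening: 0.0004
```

```bash
python3 - <<'E'
from h import *
o=st()
E
```

```text
t 4.7 loc mm [-14.2 -22. ] z 54.3 jaw angle off -0.003 F loc [-0.1  0.4  0.2] open 0.4 toolx z [ 0.  0. -1.] q [ 0.1   0.83 -0.23  2.02  0.51  0.35 -0.75]
```

```bash
python3 - <<'E'
from h import *
from station import optics
o=st()
for n in("side","top"):
    s=optics.snapshot(n)
    im=cv2.resize(s["img"],None,fx=10,fy=10,interpolation=cv2.INTER_LANCZOS4)
    M=R.from_quat(o["tool_rot"]).as_matrix()
    def dr(P3,col,r=4):
        for u in proj(s,P3): cv2.circle(im,tuple(int(round(v*10+4.5)) for v in u),r,col,2)
    clean=im.copy()
    # finger box 18 x 35 lines at tip and 40mm up
    for up,col in((0,(0,255,0)),(.04,(255,255,0))):
        dr([o["ee_pos"]+M@np.array([-up,a,b]) for a in(-.0175,.0175) for b in(-.009,.009)],col)
    dr(plate(P,[[.024*np.cos(a),.024*np.sin(a),.0685] for a in np.linspace(0,6.28,40)]),(255,0,255),1)
    dr(plate(P,[[.024*np.cos(a),.024*np.sin(a),.0465] for a in np.linspace(0,6.28,40)]),(0,0,255),1)
    c=(proj(s,plate(P,[[0,0,.068]]))[0]*10).astype(int)
    sl=np.s_[c[1]-350:c[1]+200,c[0]-200:c[0]+200]
    k=lambda q:np.clip(q.astype(float)*1.8,0,255).astype(np.uint8)
    cv2.imwrite(f"pics/d1{n}.png",np.hstack([k(clean[sl]),k(im[sl])]))
E
```

```text
t 4.7 loc mm [-14.2 -22. ] z 54.3 jaw angle off -0.003 F loc [-0.1  0.4  0.2] open 0.4 toolx z [ 0.  0. -1.] q [ 0.1   0.83 -0.23  2.02  0.51  0.35 -0.75]
```

View pics/d1side.png

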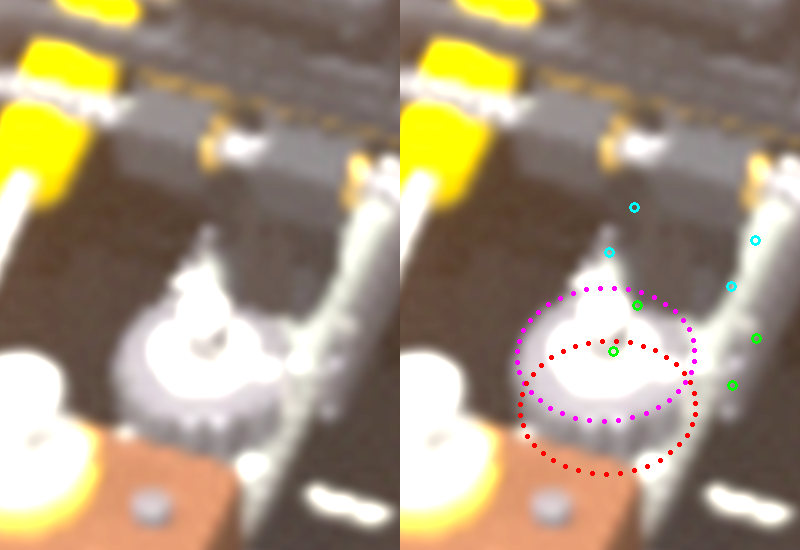

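```bash
python3 - <<'E'
from h import *
from station import optics
import pickle
S=pickle.load(open("S0.pkl","rb"))["side"]
o=st()
s=optics.snapshot("side")
M=R.from_quat(o["tool_rot"]).as_matrix()
c=proj(s,plate(P,[[0,0,.068]]))[0].astype(int)
def crop(i): return cv2.resize(i[c[1]-30:c[1]+20,c[0]-20:c[0]+20],None,fx=10,fy=10,interpolation=cv2.INTER_CUBIC)
g=lambda q:(255*(q/255.)**.6).astype(np.uint8)
a=crop(g(S["img"]));b=crop(g(s["img"]));
o0=np.array([c[0]-20,c[1]-30])
for up,col in((0,(0,255,0)),(.02,(0,255,255)),(.04,(255,255,0))):
    for u in proj(s,[o["ee_pos"]+M@np.array([-up,aa,bb]) for aa in(-.0175,.0175) for bb in(-.009,.009)]):
        cv2.circle(b,tuple(int(v) for v in (u-o0)*10+5),3,col,1)
cv2.imwrite("pics/d2.png",np.hstack([a,b]))
E
```

```text
t 4.8 loc mm [-14.2 -22.3] z 54.2 jaw angle off -0.004 F loc [-0.5  0.1 -0.3] open 0.6 toolx z [ 0.  0. -1.] q [ 0.1   0.83 -0.23  2.02  0.51  0.35 -0.75]
```

View pics/d2.png

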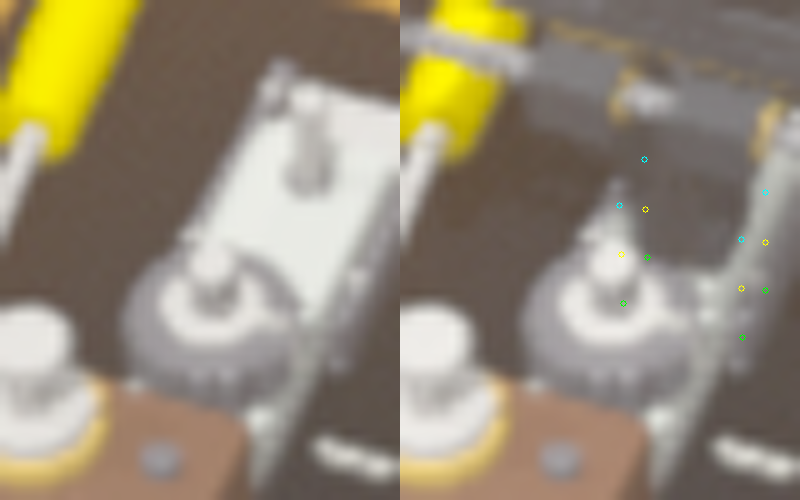

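```bash
python3 - <<'E'
from h import *
import pickle
S=pickle.load(open("S0.pkl","rb"))
M=R.from_quat([-0.69694054,-0.11916187,0.69725791,-0.11792259]).as_matrix(); t=np.array([.207,-.59,.218])
out=[]
for n in("top","side"):
    s=S[n]; c=proj(s,t)[0].astype(int); print(n,c)
    x0,y0=np.clip(c[0]-40,0,512-80),np.clip(c[1]-60,0,384-100)
    b=cv2.resize(s["img"][y0:y0+100,x0:x0+80],None,fx=5,fy=5,interpolation=cv2.INTER_CUBIC)
    b=(255*(b/255.)**.6).astype(np.uint8)
    for up,col in((0,(0,255,0)),(.028,(0,255,255)),(.064,(255,255,0))):
        for u in proj(s,[t+M@np.array([-up,aa,bb]) for aa in(-.0615,-.044,.044,.0615) for bb in(-.009,.009)]):
            cv2.circle(b,tuple(int(v) for v in (u-[x0,y0])*5+2),3,col,1)
    out.append(b)
cv2.imwrite("pics/d3.png",np.hstack(out))
E
```

```text
top [475 282]
side [359  41]
```

View pics/d3.png

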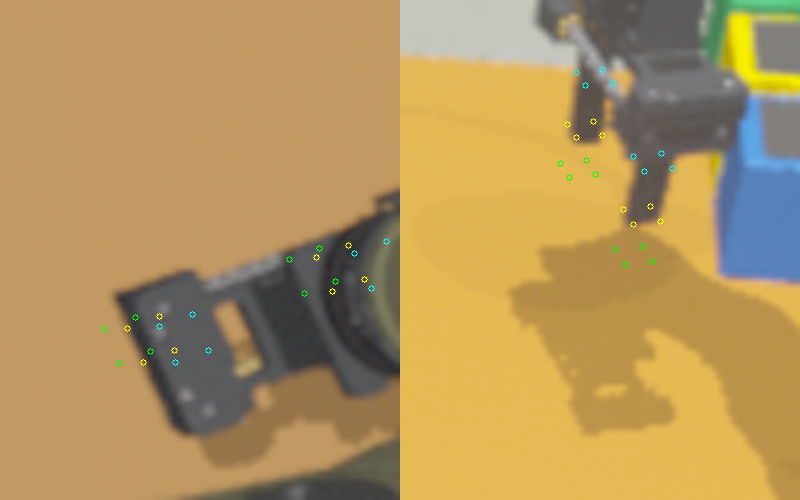

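Call:
drive_tool(dp=[[-1, -10, 0], [-2.3, -19.6, 0], [-2.3, -19.6, 0], [-2.3, -19.6, -10], [-2.3, -19.6, -23], [-2.3, -19.6, -23], [-2.3, -19.6, -23]], spin=[0, 0, 0, 0, 0, 0, 0], gripper=[0, 0, 0, 0, 0, 0, 0])

```text
t: 5.55
ee_pos: [0.5113, -0.0451, 0.0308]
tool_rot: [-0.55, -0.444, 0.551, -0.443]
wrist_force: [-0.4, -0.8, 0.1]
opening: 0.0003
```

```bash
cat > look2.py <<'E'
import sys
from h import *
from station import optics
o=st(); s=optics.snapshot("side")
M=R.from_quat(o["tool_rot"]).as_matrix()
c=proj(s,plate(P,[[0,0,.068]]))[0].astype(int); o0=np.array([c[0]-25,c[1]-30])
b=cv2.resize(s["img"][o0[1]:o0[1]+50,o0[0]:o0[0]+50],None,fx=12,fy=12,interpolation=cv2.INTER_CUBIC)
b=(255*(b/255.)**.6).astype(np.uint8)
if len(sys.argv)>2:
    for u in proj(s,[o["ee_pos"]+M@np.array([-.027,aa,bb]) for aa in(-.0135,.0135) for bb in(-.009,.009)]): cv2.circle(b,tuple(int(v) for v in (u-o0)*12+6),3,(0,255,0),1)
cv2.imwrite(f"pics/{sys.argv[1]}.png",b)
E
python3 look2.py e1 1
```

```text
t 5.55 loc mm [-12.8 -41.7] z 30.8 jaw angle off -0.003 F loc [-0.3 -0.9  0.1] open 0.3 toolx z [-0.001  0.    -1.   ] q [ 0.12  0.87 -0.2   2.03  0.54  0.3  -0.74]
```

View pics/e1.png

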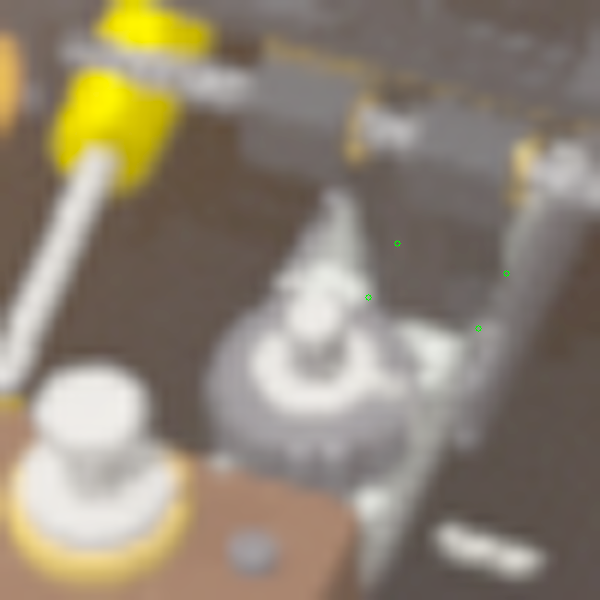

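Call:
drive_tool(dp=[[1, 5, 0], [1.5, 7, 0], [1.8, 8.5, 0], [1.8, 8.5, 0]], spin=[0, 0, 0, 0], gripper=[0, 0, 0, 0])

```text
t: 6.0
ee_pos: [0.5137, -0.0375, 0.0315]
tool_rot: [-0.551, -0.443, 0.551, -0.444]
wrist_force: [-0.3, -1.4, 1.6]
opening: 0.0005
```

```bash
python3 - <<'E'
from h import *
o=st()
E
```

```text
t 6.0 loc mm [-12.1 -33.8] z 31.5 jaw angle off -0.004 F loc [ 0.  -1.5  1.6] open 0.5 toolx z [ 0.    -0.001 -1.   ] q [ 0.1   0.87 -0.2   2.02  0.53  0.3  -0.75]
```

Call:
drive_tool(dp=[[0.3, 1.5, 0], [0.3, 1.5, 0]], spin=[0, 0], gripper=[0, 0])

```text
t: 6.2
ee_pos: [0.5136, -0.0374, 0.0315]
tool_rot: [-0.551, -0.442, 0.552, -0.444]
wrist_force: [-0.4, -4.0, 2.6]
opening: 0.0003
```

```bash
python3 - <<'E'
from h import *
o=st()
E
```

```text
t 6.2 loc mm [-12.2 -33.7] z 31.5 jaw angle off -0.006 F loc [ 0.4 -4.   2.6] open 0.3 toolx z [-0.    -0.003 -1.   ] q [ 0.1   0.87 -0.19  2.02  0.53  0.3  -0.76]
```

Call:
drive_tool(dp=[[0.4, 2, 0], [4.3, 1.2, 0], [8.2, 0.3, 0], [12.1, -0.5, 0], [16, -1.3, 0], [20, -2.2, 0], [23.9, -3, 0], [23.9, -3, 0]], spin=[0, 0, 0, 0, 0, 0, 0, 0], gripper=[0, 0, 0, 0, 0, 0, 0, 0])

```text
t: 7.0
ee_pos: [0.5358, -0.0422, 0.0311]
tool_rot: [-0.549, -0.442, 0.553, -0.443]
wrist_force: [-2.3, -8.1, 2.7]
opening: 0.0003
```

```bash
python3 look2.py e2
```

```text
t 7.0 loc mm [ 10.5 -33.8] z 31.1 jaw angle off -0.006 F loc [-0.5 -8.4  2.7] open 0.3 toolx z [-0.004 -0.005 -1.   ] q [ 0.12  0.88 -0.23  1.95  0.52  0.37 -0.73]
```

View pics/e2.png

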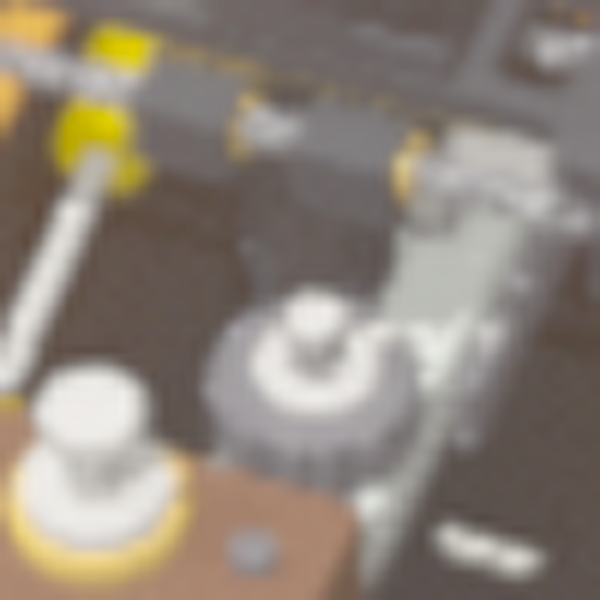

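```bash
cat > ang.py <<'E'
from h import *
from station import optics
from scipy.ndimage import map_coordinates
import sys
def prof(s,turns,x0=0,y0=0):
    z=.0685+.003*turns
    th=np.radians(np.arange(0,360,5)); g=s["img"].astype(float).min(2)
    v=[]
    for r in(.016,.018,.020,.022):
        u=proj(s,plate(P,np.c_[x0+r*np.cos(th),y0+r*np.sin(th),0*th+z])); v.append(map_coordinates(g,[u[:,1],u[:,0]],order=1))
    return np.degrees(th),np.array(v).mean(0)
if __name__=="__main__":
    st(); s=optics.snapshot("side"); th,v=prof(s,float(sys.argv[1]))
    print(" ".join(f"{int(t)}:{int(x)}" for t,x in zip(th,v)))
    print("peaks (ccw from -x):",[(int((th[i]-180)%360),int(v[i])) for i in np.argsort(-v)[:6]])
E
python3 ang.py 0.15; python3 - <<'E'
from ang import *
import pickle
s=pickle.load(open("S0.pkl","rb"))
for n in s:
    th,v=prof(s[n],0); print(n," ".join(f"{int(t)}:{int(x)}" for t,x in zip(th,v)))
E
```

```text
t 7.05 loc mm [ 10.5 -33.7] z 31.2 jaw angle off -0.006 F loc [-0.1 -7.9  3.4] open 0.9 toolx z [-0.004 -0.005 -1.   ] q [ 0.12  0.88 -0.23  1.95  0.52  0.37 -0.73]
0:119 5:119 10:119 14:118 20:119 25:119 29:120 35:122 40:122 45:122 50:122 55:121 59:122 65:123 70:124 75:125 80:126 85:127 90:129 95:129 100:127 105:125 110:125 115:125 119:125 125:126 130:126 135:125 140:125 145:124 150:123 155:122 160:122 165:121 170:120 175:118 180:118 185:118 190:119 195:120 200:121 205:125 210:130 215:136 220:144 225:154 230:166 235:175 239:171 245:157 250:135 255:118 260:111 265:113 270:124 275:139 280:157 285:170 290:174 295:177 300:177 305:165 310:154 315:132 320:116 325:111 330:114 335:118 340:118 345:120 350:124 355:121
peaks (ccw from -x): [(115, 177), (120, 177), (55, 175), (110, 174), (59, 171), (105, 170)]
top 0:68 5:69 10:70 14:71 20:72 25:73 29:74 35:74 40:75 45:79 50:84 55:90 59:94 65:96 70:97 75:97 80:96 85:92 90:90 95:88 100:88 105:88 110:88 115:90 119:91 125:92 130:93 135:93 140:92 145:90 150:88 155:88 160:92 165:100 170:110 175:115 180:111 185:101 190:90 195:81 200:78 205:77 210:77 215:77 220:76 225:75 230:73 235:71 239:70 245:70 250:71 255:72 260:75 265:78 270:79 275:79 280:78 285:78 290:78 295:77 300:75 305:71 310:68 315:65 320:65 325:65 330:65 335:65 340:65 345:64 350:65 355:66
side 0:110 5:110 10:111 14:111 20:111 25:112 29:113 35:114 40:114 45:113 50:113 55:114 59:115 65:116 70:117 75:119 80:121 85:122 90:121 95:121 100:122 105:122 110:121 115:121 119:122 125:119 130:117 135:115 140:115 145:115 150:115 155:116 160:119 165:125 170:132 175:141 180:146 185:145 190:142 195:134 200:123 205:121 210:125 215:129 220:133 225:135 230:138 235:139 239:139 245:141 250:142 255:143 260:144 265:148 270:158 275:171 280:187 285:198 290:204 295:202 300:195 305:178 310:161 315:136 320:119 325:110 330:108 335:109 340:109 345:109 350:109 355:109
```

Call:
drive_tool(dp=[[-1.3, -5.9, 0], [-1.3, -5.9, 0], [-9, -4.2, 0], [-17, -2.5, 0], [-24.7, -0.8, 0], [-23.5, 5, 0], [-23.5, 5, 0]], spin=[0, 0, 0, 0, 0, 0, 0], gripper=[0, 0, 0, 0, 0, 0, 0])

```text
t: 7.8
ee_pos: [0.5108, -0.0366, 0.0311]
tool_rot: [-0.548, -0.443, 0.554, -0.443]
wrist_force: [-3.6, -6.6, 2.2]
opening: 0.0008
```

```bash
python3 ang.py 0.15|grep -v 0:
```

```text
t 7.8 loc mm [-15.1 -33.5] z 31.1 jaw angle off -0.006 F loc [-2.1 -7.2  2.2] open 0.8 toolx z [-0.006 -0.006 -1.   ] q [ 0.09  0.87 -0.19  2.03  0.53  0.3  -0.76]
peaks (ccw from -x): [(120, 195), (115, 195), (110, 192), (105, 189), (125, 185), (100, 176)]
```

Call:
drive_tool(dp=[[3.9, -0.8, 0], [8.3, -1.8, 0], [12.7, -2.7, 0], [17.1, -3.7, 0], [21.5, -4.6, 0], [24.5, -5.2, 0], [24.5, -5.2, 0]], spin=[0, 0, 0, 0, 0, 0, 0], gripper=[0, 0, 0, 0, 0, 0, 0])

```text
t: 8.55
ee_pos: [0.537, -0.0425, 0.0311]
tool_rot: [-0.549, -0.442, 0.554, -0.444]
wrist_force: [-2.4, -7.6, 2.8]
opening: 0.0005
```

```bash
python3 ang.py 0.3
```

```text
t 8.55 loc mm [ 11.7 -33.7] z 31.1 jaw angle off -0.006 F loc [-0.8 -7.9  2.8] open 0.5 toolx z [-0.004 -0.006 -1.   ] q [ 0.13  0.88 -0.23  1.95  0.52  0.37 -0.73]
0:119 5:119 10:119 14:118 20:119 25:118 29:119 35:120 40:120 45:120 50:120 55:121 59:122 65:124 70:125 75:126 80:125 85:124 90:125 95:126 100:127 105:127 110:126 115:125 119:125 125:125 130:125 135:123 140:122 145:121 150:121 155:120 160:119 165:118 170:117 175:117 180:118 185:117 190:117 195:118 200:120 205:123 210:125 215:130 220:132 225:134 230:134 235:129 239:126 245:123 250:118 255:111 260:108 265:112 270:122 275:137 280:154 285:168 290:175 295:181 300:184 305:171 310:156 315:134 320:121 325:115 330:113 335:117 340:117 345:116 350:117 355:117
peaks (ccw from -x): [(120, 184), (115, 181), (110, 175), (125, 171), (105, 168), (130, 156)]
```

Call:
drive_tool(dp=[[-1.3, -5.9, 0], [-1.3, -5.9, 0], [-9, -4.2, 0], [-17, -2.5, 0], [-25.7, -0.6, 0], [-24.5, 5.2, 0], [-24.5, 5.2, 0]], spin=[0, 0, 0, 0, 0, 0, 0], gripper=[0, 0, 0, 0, 0, 0, 0])

```text
t: 9.3
ee_pos: [0.5108, -0.0366, 0.0311]
tool_rot: [-0.548, -0.443, 0.554, -0.443]
wrist_force: [-3.0, -6.0, 3.3]
opening: 0.0004
```

Call:
drive_tool(dp=[[3.9, -0.8, 0], [8.3, -1.8, 0], [12.7, -2.7, 0], [17.1, -3.7, 0], [21.5, -4.6, 0], [24.5, -5.2, 0], [24.5, -5.2, 0]], spin=[0, 0, 0, 0, 0, 0, 0], gripper=[0, 0, 0, 0, 0, 0, 0])

```text
t: 10.0
ee_pos: [0.5371, -0.0425, 0.0312]
tool_rot: [-0.549, -0.442, 0.553, -0.444]
wrist_force: [-2.6, -7.5, 4.0]
opening: 0.0003
```

```bash
python3 ang.py 0.5
```

```text
t 10.0 loc mm [ 11.8 -33.7] z 31.2 jaw angle off -0.006 F loc [-1.  -7.9  4. ] open 0.3 toolx z [-0.004 -0.005 -1.   ] q [ 0.13  0.88 -0.23  1.95  0.52  0.37 -0.73]
0:172 5:163 10:149 14:138 20:128 25:123 29:122 35:122 40:123 45:124 50:124 55:124 59:123 65:123 70:123 75:124 80:125 85:126 90:128 95:130 100:130 105:130 110:129 115:128 119:126 125:123 130:125 135:125 140:124 145:123 150:121 155:119 160:119 165:119 170:118 175:117 180:118 185:118 190:120 195:121 200:123 205:125 210:127 215:130 220:131 225:132 230:130 235:126 239:124 245:124 250:120 255:113 260:106 265:108 270:119 275:134 280:151 285:162 290:168 295:170 300:171 305:163 310:150 315:130 320:119 325:114 330:111 335:114 340:119 345:126 350:140 355:159
peaks (ccw from -x): [(180, 172), (120, 171), (115, 170), (110, 168), (185, 163), (125, 163)]
```

Call:
drive_tool(dp=[[-1.3, -5.9, 0], [-1.3, -5.9, 0], [-9, -4.2, 0], [-17, -2.5, 0], [-25.7, -0.6, 0], [-24.5, 5.2, 0], [-24.5, 5.2, 0]], spin=[0, 0, 0, 0, 0, 0, 0], gripper=[0, 0, 0, 0, 0, 0, 0])

```text
t: 10.75
ee_pos: [0.5107, -0.0366, 0.0311]
tool_rot: [-0.548, -0.443, 0.554, -0.443]
wrist_force: [-3.8, -6.9, 2.7]
opening: 0.0007
```

Call:
drive_tool(dp=[[3.9, -0.8, 0], [8.3, -1.8, 0], [12.7, -2.7, 0], [17.1, -3.7, 0], [21.5, -4.6, 0], [24.5, -5.2, 0], [24.5, -5.2, 0]], spin=[0, 0, 0, 0, 0, 0, 0], gripper=[0, 0, 0, 0, 0, 0, 0])

```text
t: 11.45
ee_pos: [0.5369, -0.0425, 0.0311]
tool_rot: [-0.549, -0.442, 0.554, -0.443]
wrist_force: [-2.2, -8.4, 3.0]
opening: 0.0006
```

```bash
python3 ang.py 0.7
```

```text
t 11.45 loc mm [ 11.6 -33.8] z 31.1 jaw angle off -0.006 F loc [-0.4 -8.7  3. ] open 0.6 toolx z [-0.004 -0.006 -1.   ] q [ 0.13  0.88 -0.23  1.95  0.52  0.37 -0.73]
0:118 5:119 10:119 14:118 20:118 25:119 29:120 35:121 40:123 45:125 50:130 55:142 59:158 65:171 70:174 75:164 80:148 85:136 90:130 95:127 100:127 105:127 110:126 115:126 119:125 125:126 130:124 135:123 140:124 145:124 150:124 155:123 160:122 165:120 170:118 175:118 180:119 185:123 190:124 195:122 200:123 205:127 210:132 215:135 220:135 225:134 230:131 235:128 239:127 245:124 250:119 255:112 260:107 265:110 270:123 275:137 280:154 285:164 290:167 295:166 300:163 305:151 310:142 315:127 320:116 325:111 330:108 335:111 340:114 345:114 350:115 355:116
peaks (ccw from -x): [(250, 174), (245, 171), (110, 167), (115, 166), (105, 164), (255, 164)]
```

Call:
drive_tool(dp=[[-1.3, -5.9, 0], [-1.3, -5.9, 0], [-9, -4.2, 0], [-17, -2.5, 0], [-25.7, -0.6, 0], [-24.5, 5.2, 0], [-24.5, 5.2, 0]], spin=[0, 0, 0, 0, 0, 0, 0], gripper=[0, 0, 0, 0, 0, 0, 0])

```text
t: 12.2
ee_pos: [0.5107, -0.0366, 0.0311]
tool_rot: [-0.548, -0.443, 0.554, -0.443]
wrist_force: [-3.6, -6.2, 3.0]
opening: 0.0004
```

Call:
drive_tool(dp=[[3.9, -0.8, 0], [8.3, -1.8, 0], [12.7, -2.7, 0], [17.1, -3.7, 0], [21.5, -4.6, 0], [24.5, -5.2, 0], [24.5, -5.2, 0]], spin=[0, 0, 0, 0, 0, 0, 0], gripper=[0, 0, 0, 0, 0, 0, 0])

```text
t: 12.9
ee_pos: [0.537, -0.0425, 0.0312]
tool_rot: [-0.549, -0.442, 0.553, -0.444]
wrist_force: [-1.9, -7.9, 3.6]
opening: 0.0004
```

```bash
python3 ang.py 0.85
```

```text
t 12.9 loc mm [ 11.8 -33.8] z 31.2 jaw angle off -0.006 F loc [-0.2 -8.1  3.6] open 0.4 toolx z [-0.004 -0.006 -1.   ] q [ 0.13  0.88 -0.23  1.95  0.52  0.37 -0.73]
0:118 5:118 10:117 14:116 20:116 25:117 29:119 35:122 40:124 45:125 50:124 55:125 59:125 65:125 70:125 75:126 80:126 85:127 90:127 95:127 100:127 105:128 110:128 115:128 119:130 125:143 130:158 135:162 140:157 145:145 150:132 155:124 160:121 165:120 170:118 175:118 180:117 185:117 190:117 195:119 200:123 205:127 210:131 215:134 220:135 225:134 230:129 235:124 239:123 245:122 250:121 255:116 260:112 265:114 270:126 275:139 280:150 285:157 290:162 295:164 300:164 305:151 310:140 315:124 320:116 325:114 330:115 335:114 340:114 345:114 350:115 355:117
peaks (ccw from -x): [(115, 164), (120, 164), (315, 162), (110, 162), (310, 158), (320, 157)]
```

Call:
drive_tool(dp=[[-1.3, -5.9, 0], [-1.3, -5.9, 0], [-9, -4.2, 0], [-17, -2.5, 0], [-25.7, -0.6, 0], [-24.5, 5.2, 0], [-24.5, 5.2, 0]], spin=[0, 0, 0, 0, 0, 0, 0], gripper=[0, 0, 0, 0, 0, 0, 0])

```text
t: 13.65
ee_pos: [0.5108, -0.0367, 0.0311]
tool_rot: [-0.548, -0.443, 0.554, -0.443]
wrist_force: [-2.9, -6.2, 2.7]
opening: 0.0004
```

Call:
drive_tool(dp=[[3.9, -0.8, 0], [8.3, -1.8, 0], [12.7, -2.7, 0], [17.1, -3.7, 0], [21.5, -4.6, 0], [24.5, -5.2, 0], [24.5, -5.2, 0]], spin=[0, 0, 0, 0, 0, 0, 0], gripper=[0, 0, 0, 0, 0, 0, 0])

```text
t: 14.35
ee_pos: [0.5369, -0.0425, 0.0311]
tool_rot: [-0.549, -0.442, 0.554, -0.443]
wrist_force: [-2.1, -7.4, 2.9]
opening: 0.0006
```

```bash
python3 ang.py 1.05
```

```text
t 14.35 loc mm [ 11.6 -33.8] z 31.1 jaw angle off -0.006 F loc [-0.5 -7.6  2.9] open 0.6 toolx z [-0.004 -0.005 -1.   ] q [ 0.13  0.88 -0.23  1.95  0.52  0.37 -0.73]
0:119 5:119 10:118 14:119 20:119 25:119 29:119 35:120 40:121 45:123 50:124 55:125 59:126 65:126 70:126 75:126 80:126 85:126 90:126 95:128 100:129 105:128 110:127 115:127 119:127 125:125 130:125 135:125 140:125 145:125 150:125 155:124 160:124 165:126 170:124 175:122 180:125 185:134 190:145 195:157 200:172 205:185 210:169 215:150 220:138 225:130 230:127 235:128 239:130 245:131 250:126 255:115 260:106 265:108 270:118 275:130 280:141 285:147 290:151 295:154 300:157 305:148 310:139 315:124 320:114 325:111 330:112 335:112 340:114 345:116 350:117 355:118
peaks (ccw from -x): [(25, 185), (20, 172), (30, 169), (120, 157), (15, 157), (115, 154)]
```

Call:
drive_tool(dp=[[-1.3, -5.9, 0], [-1.3, -5.9, 0], [-9, -4.2, 0], [-17, -2.5, 0], [-25.7, -0.6, 0], [-24.5, 5.2, 0], [-24.5, 5.2, 0]], spin=[0, 0, 0, 0, 0, 0, 0], gripper=[0, 0, 0, 0, 0, 0, 0])

```text
t: 15.1
ee_pos: [0.5107, -0.0366, 0.0311]
tool_rot: [-0.548, -0.443, 0.554, -0.443]
wrist_force: [-4.2, -5.9, 3.1]
opening: 0.0006
```

Call:
drive_tool(dp=[[3.9, -0.8, 0], [8.3, -1.8, 0], [12.7, -2.7, 0], [17.1, -3.7, 0], [21.5, -4.6, 0], [24.5, -5.2, 0], [24.5, -5.2, 0]], spin=[0, 0, 0, 0, 0, 0, 0], gripper=[0, 0, 0, 0, 0, 0, 0])

```text
t: 15.8
ee_pos: [0.537, -0.0425, 0.0312]
tool_rot: [-0.549, -0.442, 0.554, -0.444]
wrist_force: [-2.0, -8.5, 3.3]
opening: 0.0005
```

```bash
python3 ang.py 1.2
```

```text
t 15.8 loc mm [ 11.8 -33.8] z 31.2 jaw angle off -0.006 F loc [-0.2 -8.7  3.3] open 0.5 toolx z [-0.004 -0.006 -1.   ] q [ 0.13  0.88 -0.23  1.95  0.52  0.37 -0.73]
0:117 5:116 10:117 14:117 20:117 25:116 29:117 35:118 40:120 45:122 50:122 55:122 59:123 65:123 70:124 75:125 80:127 85:127 90:126 95:125 100:125 105:127 110:128 115:127 119:125 125:126 130:124 135:123 140:122 145:120 150:119 155:119 160:120 165:119 170:119 175:119 180:119 185:119 190:119 195:121 200:125 205:128 210:131 215:132 220:129 225:125 230:124 235:124 239:125 245:125 250:124 255:130 260:146 265:165 270:174 275:168 280:152 285:142 290:144 295:146 300:149 305:142 310:136 315:127 320:116 325:114 330:117 335:117 340:116 345:119 350:120 355:118
peaks (ccw from -x): [(90, 174), (95, 168), (85, 165), (100, 152), (120, 149), (115, 146)]
```

Call:
drive_tool(dp=[[-1.3, -5.9, 0], [-1.3, -5.9, 0], [-9, -4.2, 0], [-17, -2.5, 0], [-25.7, -0.6, 0], [-24.5, 5.2, 0], [-24.5, 5.2, 0]], spin=[0, 0, 0, 0, 0, 0, 0], gripper=[0, 0, 0, 0, 0, 0, 0])

```text
t: 16.55
ee_pos: [0.5108, -0.0367, 0.0311]
tool_rot: [-0.548, -0.443, 0.554, -0.443]
wrist_force: [-3.0, -6.6, 2.4]
opening: 0.0007
```

Call:
drive_tool(dp=[[3.9, -0.8, 0], [8.3, -1.8, 0], [12.7, -2.7, 0], [17.1, -3.7, 0], [21.5, -4.6, 0], [24.5, -5.2, 0], [24.5, -5.2, 0]], spin=[0, 0, 0, 0, 0, 0, 0], gripper=[0, 0, 0, 0, 0, 0, 0])

```text
t: 17.25
ee_pos: [0.5369, -0.0425, 0.0311]
tool_rot: [-0.549, -0.442, 0.554, -0.444]
wrist_force: [-1.6, -7.9, 3.1]
opening: 0.0006
```

Call:
drive_tool(dp=[[-1.3, -5.9, 0], [-1.3, -5.9, 0], [-9, -4.2, 0], [-17, -2.5, 0], [-25.7, -0.6, 0], [-24.5, 5.2, 0], [-24.5, 5.2, 0]], spin=[0, 0, 0, 0, 0, 0, 0], gripper=[0, 0, 0, 0, 0, 0, 0])

```text
t: 17.95
ee_pos: [0.5107, -0.0366, 0.0311]
tool_rot: [-0.548, -0.443, 0.554, -0.443]
wrist_force: [-3.0, -6.0, 2.5]
opening: 0.0004
```

Call:
drive_tool(dp=[[3.9, -0.8, 0], [8.3, -1.8, 0], [12.7, -2.7, 0], [17.1, -3.7, 0], [21.5, -4.6, 0], [24.5, -5.2, 0], [24.5, -5.2, 0]], spin=[0, 0, 0, 0, 0, 0, 0], gripper=[0, 0, 0, 0, 0, 0, 0])

```text
t: 18.65
ee_pos: [0.537, -0.0425, 0.0312]
tool_rot: [-0.549, -0.442, 0.554, -0.444]
wrist_force: [-2.4, -6.9, 2.5]
opening: 0.0003
```

```bash
python3 ang.py 1.6
```

```text
t 18.65 loc mm [ 11.7 -33.8] z 31.2 jaw angle off -0.006 F loc [-0.9 -7.3  2.5] open 0.3 toolx z [-0.004 -0.006 -1.   ] q [ 0.13  0.88 -0.23  1.95  0.52  0.37 -0.73]
0:120 5:120 10:122 14:129 20:138 25:151 29:167 35:164 40:154 45:143 50:133 55:126 59:123 65:123 70:123 75:123 80:124 85:125 90:127 95:128 100:127 105:128 110:127 115:127 119:127 125:128 130:128 135:127 140:124 145:122 150:120 155:119 160:118 165:118 170:119 175:119 180:120 185:122 190:126 195:127 200:128 205:130 210:130 215:131 220:129 225:125 230:123 235:122 239:121 245:118 250:112 255:107 260:107 265:109 270:113 275:115 280:121 285:126 290:130 295:133 300:135 305:128 310:124 315:120 320:118 325:117 330:117 335:119 340:118 345:116 350:117 355:116
peaks (ccw from -x): [(210, 167), (215, 164), (220, 154), (205, 151), (225, 143), (200, 138)]
```

Call:
drive_tool(dp=[[-1.3, -5.9, 0], [-1.3, -5.9, 0], [-9, -4.2, 0], [-17, -2.5, 0], [-25.7, -0.6, 0], [-24.5, 5.2, 0], [-24.5, 5.2, 0]], spin=[0, 0, 0, 0, 0, 0, 0], gripper=[0, 0, 0, 0, 0, 0, 0])

```text
t: 19.4
ee_pos: [0.5108, -0.0368, 0.0311]
tool_rot: [-0.548, -0.443, 0.554, -0.443]
wrist_force: [-1.9, -6.6, 3.3]
opening: 0.0005
```

Call:
drive_tool(dp=[[3.9, -0.8, 0], [8.3, -1.8, 0], [12.7, -2.7, 0], [17.1, -3.7, 0], [21.5, -4.6, 0], [24.5, -5.2, 0], [24.5, -5.2, 0]], spin=[0, 0, 0, 0, 0, 0, 0], gripper=[0, 0, 0, 0, 0, 0, 0])

```text
t: 20.1
ee_pos: [0.5369, -0.0425, 0.0311]
tool_rot: [-0.549, -0.442, 0.554, -0.443]
wrist_force: [-2.3, -7.5, 2.5]
opening: 0.0003
```

Call:
drive_tool(dp=[[-1.3, -5.9, 0], [-1.3, -5.9, 0], [-9, -4.2, 0], [-17, -2.5, 0], [-25.7, -0.6, 0], [-24.5, 5.2, 0], [-24.5, 5.2, 0]], spin=[0, 0, 0, 0, 0, 0, 0], gripper=[0, 0, 0, 0, 0, 0, 0])

```text
t: 20.8
ee_pos: [0.5107, -0.0367, 0.0311]
tool_rot: [-0.548, -0.443, 0.554, -0.443]
wrist_force: [-3.8, -6.3, 2.5]
opening: 0.0003
```

Call:
drive_tool(dp=[[3.9, -0.8, 0], [8.3, -1.8, 0], [12.7, -2.7, 0], [17.1, -3.7, 0], [21.5, -4.6, 0], [24.5, -5.2, 0], [24.5, -5.2, 0]], spin=[0, 0, 0, 0, 0, 0, 0], gripper=[0, 0, 0, 0, 0, 0, 0])

```text
t: 21.5
ee_pos: [0.537, -0.0426, 0.0312]
tool_rot: [-0.549, -0.442, 0.554, -0.444]
wrist_force: [-2.2, -8.1, 3.2]
opening: 0.0004
```

```bash
python3 ang.py 1.95; python3 look2.py e3
```

```text
t 21.5 loc mm [ 11.8 -33.8] z 31.2 jaw angle off -0.006 F loc [-0.5 -8.4  3.2] open 0.4 toolx z [-0.004 -0.006 -1.   ] q [ 0.13  0.88 -0.23  1.95  0.52  0.37 -0.73]
0:117 5:118 10:118 14:117 20:118 25:121 29:124 35:125 40:124 45:124 50:123 55:123 59:123 65:124 70:124 75:125 80:126 85:128 90:129 95:129 100:129 105:130 110:129 115:127 119:126 125:125 130:125 135:126 140:125 145:127 150:132 155:142 160:153 165:159 170:159 175:151 180:139 185:128 190:123 195:123 200:124 205:128 210:129 215:127 220:123 225:120 230:118 235:120 239:121 245:119 250:113 255:107 260:104 265:104 270:106 275:109 280:114 285:120 290:128 295:134 300:138 305:126 310:120 315:119 320:120 325:120 330:118 335:115 340:114 345:114 350:116 355:116
peaks (ccw from -x): [(345, 159), (350, 159), (340, 153), (355, 151), (335, 142), (0, 139)]
t 21.55 loc mm [ 11.8 -33.8] z 31.2 jaw angle off -0.006 F loc [ 0.1 -7.5  3. ] open 0.7 toolx z [-0.004 -0.006 -1.   ] q [ 0.13  0.88 -0.23  1.95  0.52  0.37 -0.73]
```

View pics/e3.png

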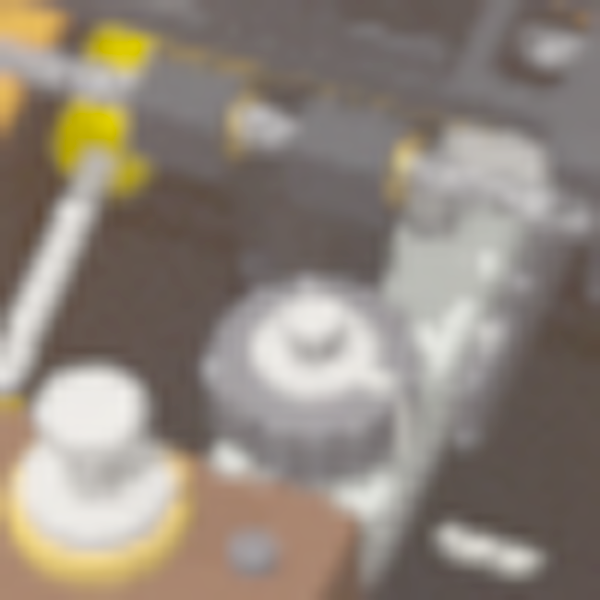

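Call:
drive_tool(dp=[[-1.3, -5.9, 0], [-1.3, -5.9, 0], [-5.2, -5.1, 0], [-9.1, -4.2, 0], [-9.1, -4.2, 0], [-7.8, 1.7, 0], [-7.8, 1.7, 0]], spin=[0, 0, 0, 0, 0, 0, 0], gripper=[0, 0, 0, 0, 0, 0, 0])

```text
t: 22.3
ee_pos: [0.5286, -0.0398, 0.031]
tool_rot: [-0.549, -0.443, 0.554, -0.443]
wrist_force: [-3.5, -5.7, 2.6]
opening: 0.0006
```

Call:
drive_tool(dp=[[2, -0.4, 0], [4, -0.9, 0], [5.9, -1.3, 0], [5.9, -1.3, 0]], spin=[0, 0, 0, 0], gripper=[0, 0, 0, 0])

```text
t: 22.7
ee_pos: [0.5347, -0.0421, 0.0311]
tool_rot: [-0.549, -0.442, 0.554, -0.443]
wrist_force: [-2.0, -6.1, 2.7]
opening: 0.0002
```

```bash
python3 ang.py 2.0
```

```text
t 22.7 loc mm [  9.4 -33.9] z 31.1 jaw angle off -0.006 F loc [-0.7 -6.4  2.7] open 0.2 toolx z [-0.005 -0.006 -1.   ] q [ 0.12  0.88 -0.23  1.96  0.52  0.37 -0.73]
0:117 5:119 10:119 14:120 20:119 25:119 29:119 35:120 40:122 45:123 50:122 55:123 59:123 65:125 70:125 75:127 80:129 85:129 90:129 95:129 100:129 105:131 110:129 115:128 119:126 125:127 130:125 135:124 140:124 145:123 150:123 155:123 160:127 165:135 170:145 175:156 180:162 185:164 190:150 195:135 200:130 205:130 210:130 215:130 220:127 225:123 230:122 235:121 239:119 245:114 250:107 255:104 260:102 265:101 270:104 275:109 280:115 285:121 290:126 295:126 300:125 305:118 310:115 315:116 320:117 325:114 330:109 335:110 340:112 345:112 350:114 355:115
peaks (ccw from -x): [(5, 164), (0, 162), (355, 156), (10, 150), (350, 145), (345, 135)]
```

Call:
drive_tool(dp=[[-1.3, -5.9, 0], [-2, -9, 0], [-8, -15, 0], [-13.9, -19.5, 0], [-13.9, -19.5, 0]], spin=[0, 0, 0, 0, 0], gripper=[0, 0, 0, 0, 0])

```text
t: 23.25
ee_pos: [0.5214, -0.0588, 0.0311]
tool_rot: [-0.55, -0.443, 0.552, -0.443]
wrist_force: [-0.8, -1.1, -0.4]
opening: 0.0008
```

```bash
python3 look2.py f1 1;python3 ang.py 2.0 | tail -1
```

```text
t 23.25 loc mm [ -0.1 -53. ] z 31.1 jaw angle off -0.005 F loc [-0.6 -1.3 -0.4] open 0.8 toolx z [-0.002 -0.001 -1.   ] q [ 0.16  0.87 -0.22  1.99  0.54  0.33 -0.72]
peaks (ccw from -x): [(110, 165), (5, 164), (105, 164), (0, 162), (115, 162), (120, 159)]
```

View pics/f1.png

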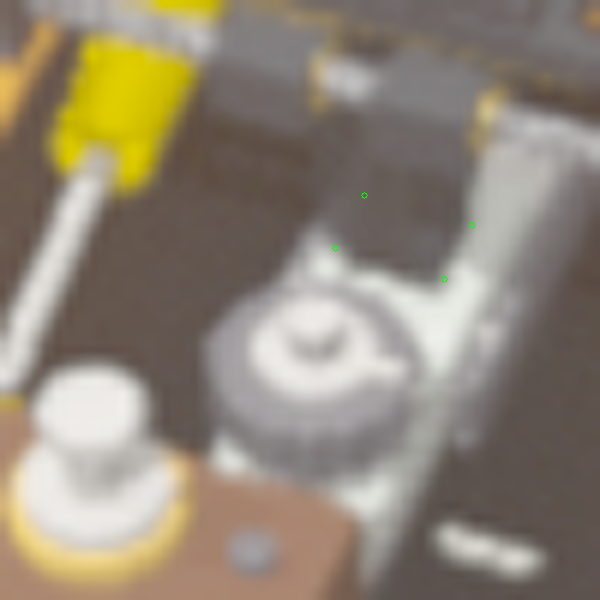

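Call:
drive_tool(dp=[[-0.8, -3.9, 0], [-1.7, -7.8, 0], [-2.5, -11.7, 0], [-3.4, -15.6, 0], [-4.2, -19.6, 0], [-5, -23.5, 0], [-5.5, -25.4, 0], [-5.5, -25.4, 0]], spin=[0, 0, 0, 0, 0, 0, 0, 0], gripper=[0, 0, 0, 0, 0, 0, 0, 0])

```text
t: 24.15
ee_pos: [0.5172, -0.0839, 0.0312]
tool_rot: [-0.551, -0.443, 0.551, -0.443]
wrist_force: [-0.8, -0.3, 0.1]
opening: 0.0007
```

```bash
python3 look2.py f2 1
```

```text
t 24.15 loc mm [  1.  -78.4] z 31.2 jaw angle off -0.005 F loc [-0.8 -0.5  0.1] open 0.7 toolx z [-0.    -0.001 -1.   ] q [ 0.21  0.87 -0.23  2.    0.56  0.33 -0.69]
```

View pics/f2.png

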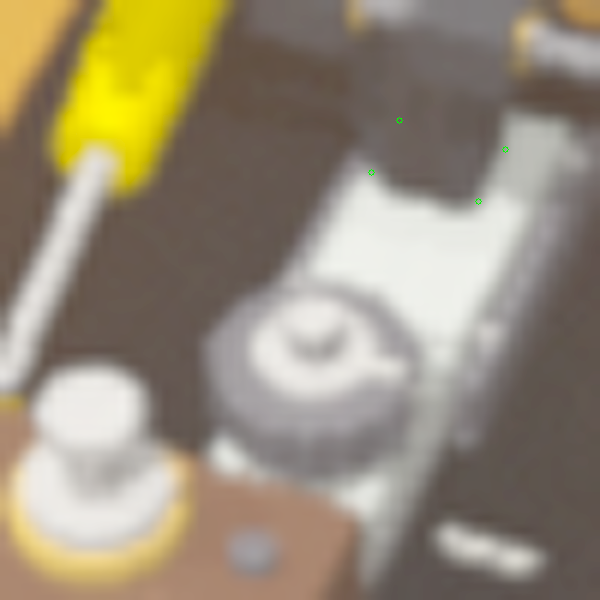

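Call:
drive_tool(dp=[[-0.8, -3.9, 0], [-1.5, -7, 0], [-2, -9.5, 0], [-2.5, -11.7, 0], [-2.5, -11.7, 0]], spin=[0, 0, 0, 0, 0], gripper=[0, 0, 0, 0, 0])

```text
t: 24.7
ee_pos: [0.5152, -0.0933, 0.0312]
tool_rot: [0.551, 0.444, -0.55, 0.443]
wrist_force: [1.1, 5.1, 0.3]
opening: 0.0006
```

```bash
python3 look2.py f3 1
```

```text
t 24.7 loc mm [  1.1 -88. ] z 31.2 jaw angle off -0.003 F loc [-0.   5.2  0.3] open 0.6 toolx z [ 0.001  0.002 -1.   ] q [ 0.23  0.87 -0.23  2.    0.56  0.33 -0.67]
```

Call:
drive_tool(dp=[[-0.4, -2, 0], [-0.4, -2, 0]], spin=[0, 0], gripper=[0, 0])

```text
t: 24.95
ee_pos: [0.5153, -0.0934, 0.0313]
tool_rot: [0.552, 0.445, -0.549, 0.443]
wrist_force: [0.4, 8.9, -0.5]
opening: 0.0003
```

```bash
python3 look2.py f4 1
```

```text
t 24.95 loc mm [  1.2 -88.1] z 31.3 jaw angle off -0.001 F loc [-1.4  8.7 -0.5] open 0.3 toolx z [ 0.002  0.005 -1.   ] q [ 0.23  0.87 -0.23  2.    0.56  0.33 -0.67]
```

Call:
drive_tool(dp=[[1.7, 8, 0], [2.5, 12, 0], [2.5, 12, 0], [2.5, 12, 40], [2.5, 12, 85], [2.5, 12, 130], [-10, -40, 170], [-20, -80, 190]], spin=[0, 0, 0, 0, 0, 0, 0, 0], gripper=[0, 0, 0, 0, 0, 0, 0, 0])

```text
t: 25.8
ee_pos: [0.4976, -0.1669, 0.2177]
tool_rot: [0.551, 0.443, -0.55, 0.445]
wrist_force: [0.4, -1.5, 0.0]
opening: 0.0008
```

Call:
drive_tool(dp=[[-20, -45, 0], [-40, -90, 0], [-60, -135, 0], [-80, -180, 0], [-100, -225, 0], [-120, -270, 0], [-140, -315, 0], [-140, -315, 0]], spin=[0, 0, 0, 0, 0, 0, 0, 0], gripper=[0, 0, 0, 0, 0, 0, 0, 0])

```text
t: 26.6
ee_pos: [0.3494, -0.49, 0.2141]
tool_rot: [-0.551, -0.439, 0.557, -0.44]
wrist_force: [0.7, 0.3, -0.4]
opening: 0.0004
```

```bash
python3 - <<'E'
from ang import *
import pickle
st(); out=[]; S0=pickle.load(open("S0.pkl","rb"))
for n in("top","side"):
    s=optics.snapshot(n); th,v=prof(s,2); print(n," ".join(f"{int(t)}:{int(x)}" for t,x in zip(th,v) if 140<t<230))
    c=proj(s,plate(P,[[0,0,.06]]))[0].astype(int)
    cr=lambda i: cv2.resize(i[c[1]-50:c[1]+50,c[0]-65:c[0]+65],(400,300),interpolation=cv2.INTER_CUBIC)
    out.append(np.vstack([cr(S0[n]["img"]),cr(s["img"])]))
    print(n,"pin start",proj(s,plate(P,[[0,-.072,.08]]))[0].round(1),"pin -30",proj(s,plate(P,[[0,-.102,.08]]))[0].round(1),"crop org",c-[65,50])
cv2.imwrite("pics/g1.png",np.hstack(out))
E
```

```text
t 26.6 loc mm [ -77.9 -510.7] z 214.1 jaw angle off -0.018 F loc [ 0.6  0.4 -0.4] open 0.4 toolx z [-0.006 -0.005 -1.   ] q [ 1.15  0.7  -0.5   1.63  0.4   0.92  0.27]
top 145:87 150:88 155:88 160:94 165:104 170:116 175:121 180:118 185:103 190:92 195:83 200:80 205:79 210:79 215:78 220:77 225:77
top pin start [273.7 179.7] pin -30 [283.4 181.7] crop org [185 126]
side 145:117 150:117 155:117 160:121 165:128 170:138 175:148 180:154 185:157 190:143 195:129 200:125 205:126 210:129 215:134 220:136 225:138
side pin start [240.5 175.2] pin -30 [244.3 168. ] crop org [166 148]
```

View pics/g1.png

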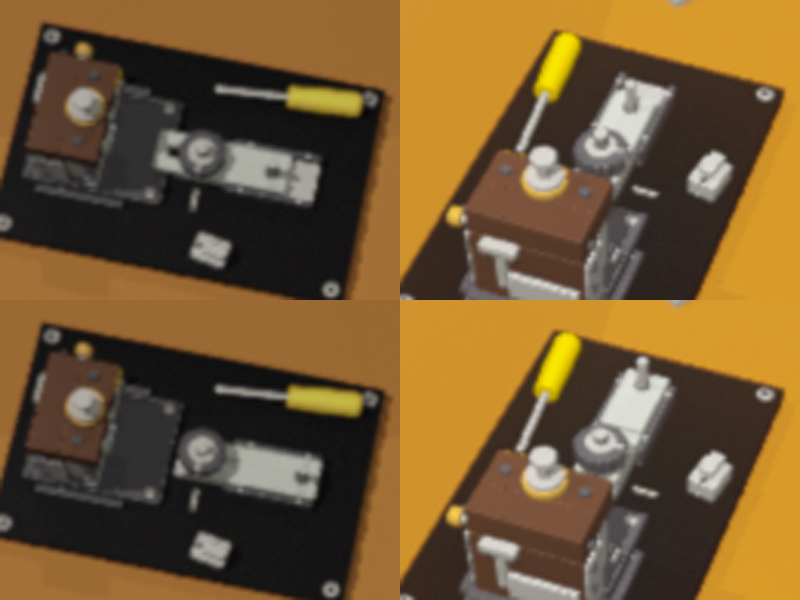

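```bash
python3 -c "
from station import bot; print(bot.hand_in())"
```

```text
the job is handed in; nothing more can be done
None
```

The clamp nut is backed off two full turns, the strap is pushed all the way back, and the job is handed in at about 27 s of the 61 s.

- **Nut:** I rolled it off counter-clockwise with the shut fingertip on its -y rim, at about 8 N. It took 11 full strokes and one short one. The stripe, followed through the strokes, was within about 1° of its starting direction in both cameras at the end, and the nut stands visibly higher.
- **Strap:** I pushed the pin from the nut side until the strap stopped. The fingertip stayed at plate y = -88 mm while the force rose from 5 to 9 N, which fits the roughly 30 mm of travel. The last pictures show the nose clear of the applicator base.
- **Other things:** The arm then withdrew and touches nothing. The applicator, screwdriver and anvil look unmoved in the before and after pictures. I did not compare the boxes, spool, micrometer and brush afterwards; nothing touched them as far as I know.
- **Disagreement:** The real fingertips sit about 27 mm higher than the reported tool point. My first approach therefore passed over the nut without touching it. I measured the offset in the side camera and corrected for it, and contact came where expected.

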